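Couple a trailer coupling head to the test-stand ball and latch it

TASK

Couple the trailer coupling head to the ball of the test stand: lower it over the ball with its tail towards the rubber rest, without letting it drop, push it down slowly and by feel past its sprung linings until it is fully seated, let it lie level on ball and rest, then press its latch lever down until it is fully closed. The stand's load cell is delicate, so never push on the head or its lever with more than about 40 N, and leave everything else on the bench where it is.

Things in the scene. Friction and masses are not known exactly. Their poses are not given: they have to be found in the camera images.
- coupler: loose trailer coupling head, cast aluminium, 0.5 to 0.7 kg: upside-down channel, 62 mm wide, roof 54 mm high, open below, ball socket at the nose, latch lever on top behind it. Stands upright on the bench at the start. Origin: on the underside plane, straight below the socket centre; x to the nose, z up. Runs from 31 mm ahead of the origin to 150 mm behind; centre of mass about 38 mm behind
- socket (a point): centre of the ball seat in the head, 24 mm above the coupler's origin; seated, it is at the ball's centre. Two sprung linings jut 2.5 mm into the bore and grip the ball: force it past them with 10 to 23 N all the way (more than the head's weight) or it hangs up. First touch about 15 mm before the seat. At the seat the push turns hard: arrive at 15 mm/s or slower, a faster knock overloads the stand
- grip (a point): where to grip the head from above: midway between its two flat parallel cheeks (62 mm apart outside), 18 mm behind and 31 mm above the coupler's origin
- latch (a joint): angle of the latch lever: 0 = fully closed, along the roof; up to 0.75 rad = up, open. Stiff hinge, stays where left; pivot 38 mm behind and 62 mm above the coupler's origin. Closing swings a jaw under the ball; if the head is not down the jaw strikes the ball and the lever stops short. Takes about 4 N on the pad; closed it meets a hard stop: arrive at 15 mm/s or slower there too
- latch_pad (a point): centre of the thumb pad (34 x 36 mm) on top of the lever's free end, 78 mm from the pivot; closed, it lies 116 mm behind and 70 mm above the coupler's origin; with the lever up, up to about 120 mm above it and 100 mm behind
- stand: test stand, fixed to the bench, painted steel: base plate, dial gauge at its front end, column, and a carriage whose mast is clamped in the column and which carries the ball and, level with it, the tail rest. Origin: on the bench, straight below the ball; x from the rest to the ball and gauge, z up. Seated, the coupler's x points along the stand's x
- ball_low (a point): where the centre of the 50 mm steel ball (22 mm neck, load cell below) is with the carriage at its lowest, 139 mm above the bench. The carriage may be clamped 0 to 65 mm higher, which is NOT measured: the true centre is 139 to 204 mm up, the ball's top 164 to 229 mm, the seated coupler's origin 115 to 180 mm
- rest_low (a point): centre of the flat rubber tail rest (74 mm wide, 26 mm long) with the carriage at its lowest, 125 mm behind the ball axis, 115 mm above the bench; it is higher by the same 0 to 65 mm as the ball, so a seated head is level
- spare_ball: bystander: spare hitch ball standing on its nut, 50 mm ball, 81 mm high; origin under its foot
- spanner: bystander: steel spanner, 190 mm, lying flat; origin under its middle
- driver: bystander: screwdriver, 200 mm, lying; origin under its middle
- flange: bystander: aluminium flange ring, 110 mm across, 24 mm high; origin under its centre
- valve_block: bystander: aluminium hydraulic valve block, 70 x 55 mm, 85 mm high; origin under its centre
- bowl: bystander: yellow plastic bowl, 100 mm across, 40 mm high; origin under its centre
- grease: bystander: white grease jar, 68 mm across, 70 mm high; origin under its centre
Mind the look-alikes: they are no part of the job. Leave any brown or red look-alike of the coupler alone.

How it is judged:
By the outcome, as a careful person would: the job done as asked, in the order asked, and still so for the second after the job is handed in, with the robot touching nothing.
It also fails if it takes over 70 s, if anything falls off the work surface, if the arm or the gripper's body presses on something with over 40 N, if the wrist force passes 120 N, or if a joint passes its speed limit or range.

ROBOT

A 7-joint arm with a two-finger parallel gripper is mounted at the origin on the work surface. World frame = base frame: x ahead of the robot, y to its left, z up, the work surface at z = 0. Lengths are in m, angles in degrees, forces in N, time in s.
With the tool pointing down it reaches from about 0.425 to 0.975 m from the base axis. Payload 16.7 kg.
Tool frame: the origin (TCP) lies midway between the tips of the shut fingers; the grasp point (between the pads) lies 19 mm behind it; z points along the fingers, y is the direction in which the jaws open and shut (so a half turn about z gives the same grasp; the last joint's range is limited). The gripper opens to 85 mm and grips with 20 to 120 N. Pads are 22 mm wide; open, the fingers measure 114 mm over their backs; the gripper's body (76 mm by 85 mm) begins 54 mm behind the grasp point. The pads swing forward as they close: fully open they stand 13 mm farther back than shut.
Start: joints at [-84.196, 24.414, 4.234, 92.017, -1.954, 63.644, -3.845], TCP at [0.168, 0.654, 0.231] pointing down, gripper open.
Joint ranges: [-163.25, 163.25], [-28.42, 122.38], [-70.27, 78.77], [12.13, 141.07], [-58.53, 238.53], [9.26, 117.41], [-156.51, 156.51]. Speed limits (degrees/s): [108.29, 108.29, 136.94, 136.94, 172.46, 172.46, 172.46].

INTERFACE

Orientations are given as a 3x3 rotation matrix whose columns are the frame's x, y, z axes.
In Python, from plant import robot, get_image, camera_info gives the robot as it stands.
- The arm moves only by the tool drive_tool, never from a script. Its argument "increments" is a list that holds one entry, the list of rows, each a list of 7 numbers: the finger opening in cm, from 0 to 8.54, then the shift along the tool's x, y, z in cm, then the turn, a rotation vector about the tool's x, y, z in degrees. In form: [[[gripper, dx, dy, dz, ax, ay, az], ...]]. A call has exactly 8 rows; each row shifts and turns the pose as measured when the row begins, along the tool's axes as they then stand; what a row does not reach is not made up. A row lasts 1/8 s, in which the tool goes at most 62.5 mm and 10.7 degrees, less where a joint would pass 70% of its speed; a pose out of reach is approached as far as the arm can. A call with a gripper value outside its range is refused whole. The fingers move at their own pace and stop on an object; "newtons" is the grip in N (left out, the last holds). Time passes only in rows, so rows that do not move let the fingers close, or fill a call up. It gives the time, the measured TCP pose, the force and the opening at its end, in the units of the state.
- robot.observe(): the state, without advancing time (a new reading comes with each control period).
- get_image(name): name is "side" or "top" or "wrist"; returns (picture, depth): 420x560x3 uint8, red, green, blue; 420x560 float32, m along the optical axis (not along the pixel's ray), 0 where there is no reading.
- camera_info(name): a dict with "mtx" (3x3 intrinsics, pixels), "eye" and "attitude" of the camera in the world. Camera axes: x right, y down, z forward; pixel columns grow to the right and rows downward; lengths in m; the calibration is good to about 2 mm. The wrist camera is an equidistant fisheye: a pixel r from the principal point sees the ray r / f radians off the axis. A picture is of the moment at which its call begins: read the wrist's pose just before it. camera_info takes no time and is no camera call; for the wrist camera it gives the pose at the moment of the call.
- robot.close_job(): hands the job in, once; it reports no verdict.
The state is a dict: "time": time; "joint_positions": joint angles; "qd": joint speeds; "effort": joint torques, N m; "ee_pos": TCP position; "orientation": TCP orientation; "force": force on the tool from outside, world axes, zero at the start; "ft_torque": the same for the moment, N m; "gripper_width": finger opening in m.
Only numpy, scipy, OpenCV 4.12 (cv2) and the standard library are available. Lean on these libraries where they do the work, as an engineer would, in place of code of your own. Each camera call takes 0.05 s, during which the arm holds its last target. There are 200 camera calls.

## Working session

There is one attempt and no reset: what is moved stays moved. The work goes in short steps, Python scripts to look and compute and a tool call to move; the robot and the scene stay as the last step left them, time stands still between calls to the robot, and variables do not carry over. Pictures are saved under pics/ and viewed, about 8 in all and at most 12, crops included, and the job is handed in when it is done.

Besides the shell and the picture viewer there is one more tool, called after "Call:" as name(argument=value, ...) on one line, values as JSON. drive_tool: Moves the arm, as the interface text tells. Its arguments: {"type":"object","properties":{"increments":{"type":"array","items":{"type":"array","items":{"type":"array","items":{"type":"number"}}}},"newtons":{"type":"number"}},"required":["increments"]}

```bash
ls; mkdir -p pics; cat > h.py <<'E'
import numpy as np, cv2
from plant import robot, get_image, camera_info
def grab(n):
    ci=camera_info(n); p,d=get_image(n); np.savez(''+n+'.npz',p=p,d=d,**{k:np.array(ci[k]) for k in('mtx','eye','attitude')}); return p,d,ci
def load(n): return np.load(''+n+'.npz')
def rays(ci,uv,fish=False):
    K=np.array(ci['mtx']);R=np.array(ci['attitude']);uv=np.atleast_2d(uv).astype(float)
    x=(uv[:,0]-K[0,2])/K[0,0];y=(uv[:,1]-K[1,2])/K[1,1]
    if fish:
        r=np.hypot(x,y)+1e-12; v=np.c_[np.sin(r)*x/r,np.sin(r)*y/r,np.cos(r)]
    else: v=np.c_[x,y,np.ones_like(x)]
    return v@R.T
def onplane(ci,uv,z,fish=False):
    v=rays(ci,uv,fish);e=np.array(ci['eye']);return e+v*((z-e[2])/v[:,2:3])
def cloud(ci,d):
    h,w=d.shape;u,v=np.meshgrid(np.arange(w),np.arange(h));r=rays(ci,np.c_[u.ravel(),v.ravel()])
    return (np.array(ci['eye'])+r*d.ravel()[:,None]).reshape(h,w,3)
E
python3 - <<'E'
from h import *
for n in('top','side'):
    p,d,ci=grab(n); cv2.imwrite(f'pics/{n}0.png',p[:,:,::-1]); print(n,ci)
print(robot.observe())
E
```

```text
pics
top {'mtx': array([[508.15311521,   0.        , 279.95771923],
       [  0.        , 508.15311521, 207.60102141],
       [  0.        ,   0.        ,   1.        ]]), 'eye': array([ 0.36213623, -0.01450041,  1.7701796 ]), 'attitude': array([[-0.02971538, -0.99455467,  0.09988998],
       [-0.99954937,  0.0299912 ,  0.0012603 ],
       [-0.00424925, -0.09980751, -0.99499769]])}
side {'mtx': array([[407.97179962,   0.        , 277.04277056],
       [  0.        , 407.97179962, 208.66015664],
       [  0.        ,   0.        ,   1.        ]]), 'eye': array([ 0.40865066, -0.79713891,  0.9311409 ]), 'attitude': array([[ 0.98848296, -0.09800571,  0.11530968],
       [-0.15065648, -0.70922877,  0.68869237],
       [ 0.01428515, -0.69813282, -0.71582575]])}
{'time': 0.1, 'joint_positions': array([-84.19950854,  24.44472001,   4.23214216,  92.04875088,
        -1.95350037,  63.64628595,  -3.84608511]), 'qd': array([-0.06184849, -0.01911419,  0.03941321, -0.16426303,  0.07274034,
       -0.00217902, -0.05534623]), 'effort': array([ 7.72634841e-03, -9.51529312e+01,  3.77183542e+00, -4.64407504e+01,
        1.98305858e-02,  6.50321745e-03, -3.42344606e-05]), 'ee_pos': array([0.16741962, 0.65350992, 0.23069533]), 'orientation': array([[-9.68712952e-01,  2.48183753e-01, -2.04796148e-04],
       [ 2.48183821e-01,  9.68712259e-01, -1.16177837e-03],
       [-8.99459763e-05, -1.17625684e-03, -9.99999304e-01]]), 'force': array([-0.04407945,  0.25942496, -0.04460418]), 'ft_torque': array([ 0.0037416 , -0.02708449,  0.03785126]), 'gripper_width': 0.08533417376016648}
```

View pics/top0.png

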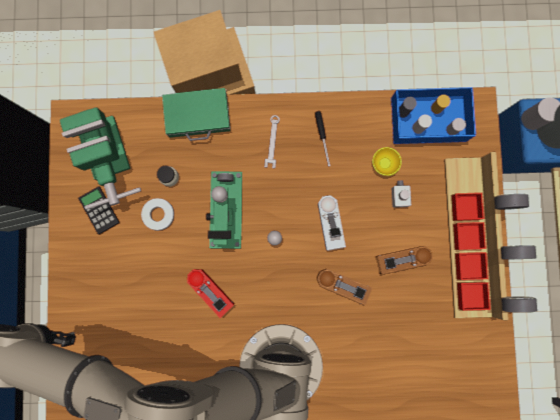

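View pics/side0.png

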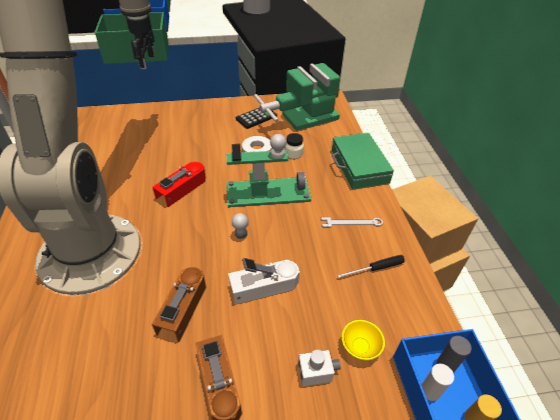

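The top view shows the silver coupler at (332,222) with its nose at (328,205). The stand's ball is at (220,194), its rest at (219,235) and the gauge at (225,177). Next I measure both with the depth images.

```bash
cat > m.py <<'E'
from h import *
from scipy.optimize import least_squares
def sph(P):
    f=lambda c:np.linalg.norm(P-c,axis=1)-.025
    s=least_squares(f,P.mean(0)-[0,0,.02],loss='soft_l1',f_scale=.001); return s.x,np.median(abs(s.fun)),len(P)
for n,rb,rc in(('top',(208,184,232,205),(312,185,352,258)),('side',(268,132,290,160),(222,252,306,306))):
    c=load(n);P=cloud(c,c['d']);im=c['p'].astype(int)
    u0,v0,u1,v1=rb;B=P[v0:v1,u0:u1].reshape(-1,3);C=im[v0:v1,u0:u1].reshape(-1,3)
    k=(np.ptp(C,axis=1)<30)&(B[:,2]>.12); print(n,'ball',sph(B[k]),'zmax',np.sort(B[k][:,2])[-5:])
    u0,v0,u1,v1=rc;B=P[v0:v1,u0:u1].reshape(-1,3)
    for lo,hi in((.045,.062),(.02,.2)):
        Q=B[(B[:,2]>lo)&(B[:,2]<hi)]
        r=cv2.minAreaRect((Q[:,:2]*1000).astype(np.float32)); print('coupler',lo,len(Q),r,cv2.boxPoints(r).tolist(),np.median(Q[:,2]),Q[:,2].max())
    if n=='top':
        R=P[229:241,206:234].reshape(-1,3);C=im[229:241,206:234].reshape(-1,3);Q=R[(C.max(1)<70)&(R[:,2]>.08)]
        print('rest',len(Q),Q.mean(0),np.median(Q,0),cv2.minAreaRect((Q[:,:2]*1000).astype(np.float32)))
        S=P[165:255,200:250];g=im[165:255,200:250];k=(g[...,1]>g[...,0]+20)&(g[...,1]>g[...,2]+10)&(S[...,2]<.06)
        Q=S[k];print('base',cv2.minAreaRect((Q[:,:2]*1000).astype(np.float32)),np.median(Q[:,2]))
    cv2.imwrite(f'pics/{n}_crop.png',cv2.resize(c['p'][v0-15:v1+15,u0-20:u1+20,::-1],None,fx=6,fy=6)) if n=='side' else 0
E
python3 m.py
```

```text
top ball (array([0.56871921, 0.17752458, 0.20242915]), np.float64(0.0018592046760844798), 223) zmax [0.23118292 0.23127436 0.2314096  0.23177065 0.23217221]
coupler 0.045 644 ((481.35821533203125, -182.1377716064453), (179.5000762939453, 63.010074615478516), 7.964337348937988) [[388.108642578125, -163.37208557128906], [396.839111328125, -225.77439880371094], [574.6077880859375, -200.90345764160156], [565.8773193359375, -138.5011444091797]] 0.054537689675141277 0.061997075065693075
coupler 0.02 975 ((482.32513427734375, -181.88055419921875), (181.4254913330078, 63.603641510009766), 8.043424606323242) [[388.0549621582031, -163.08444213867188], [396.9546203613281, -226.0623779296875], [576.5953369140625, -200.67666625976562], [567.6956787109375, -137.69873046875]] 0.05671925120740906 0.1292216755615192
rest 177 [0.44227102 0.17740847 0.19736473] [0.44332863 0.17814329 0.17947549] ((417.4703674316406, 96.60218048095703), (245.4344940185547, 37.20915222167969), 72.14530181884766)
base ((537.6937866210938, 177.99485778808594), (109.7403335571289, 266.7120361328125), 88.11302947998047) 0.012055272144704254
side ball (array([0.56985205, 0.17136772, 0.19796956]), np.float64(0.0038696500884106526), 321) zmax [0.22887344 0.22919459 0.23001423 0.23001997 0.9311409 ]
coupler 0.045 1130 ((483.34332275390625, -184.82342529296875), (181.32888793945312, 65.65809631347656), 8.171436309814453) [[388.9332275390625, -165.21432495117188], [398.26556396484375, -230.205810546875], [577.75341796875, -204.43252563476562], [568.4210815429688, -139.4410400390625]] 0.05411617236101168 0.061994248362449156
coupler 0.02 1940 ((483.3183288574219, -185.29702758789062), (181.40220642089844, 65.9410171508789), 7.842735767364502) [[388.9666442871094, -165.01148986816406], [397.9645690917969, -230.33570861816406], [577.6700439453125, -205.5825653076172], [568.672119140625, -140.2583465576172]] 0.05426506799083747 0.12588687719675962
```

```bash
cat > to.py <<'E'
import sys
from h import *
from scipy.spatial.transform import Rotation as Ro
# usage: to.py x y z yaw(deg of coupler axis; tool x = s*axis) s
def delta(x,y,z,yaw,s=-1):
    o=robot.observe();R=np.array(o['orientation']);p=np.array(o['ee_pos'])
    a=np.radians(yaw);X=s*np.array([np.cos(a),np.sin(a),0]);Z=np.array([0,0,-1.]);T=np.c_[X,np.cross(Z,X),Z]
    print('pos',p.round(4),'shift cm',(R.T@(np.array([x,y,z])-p)*100).round(2),'in target axes',(T.T@(np.array([x,y,z])-p)*100).round(2),'turn',np.degrees(Ro.from_matrix(R.T@T).as_rotvec()).round(2),'F',np.array(o['force']).round(1),'w',round(o['gripper_width'],4),'t',o['time'])
if __name__=='__main__': delta(*map(float,sys.argv[1:]))
E
python3 - <<'E'
from h import *
o=robot.observe();c=camera_info('wrist');R=np.array(o['orientation'])
print(c['mtx'],R.T@(c['eye']-o['ee_pos']),R.T@c['attitude'])
E
```

```text
[[325.1922621    0.         276.65298531]
 [  0.         325.1922621  207.57515022]
 [  0.           0.           1.        ]] [ 0.07376179  0.00039479 -0.14319073] [[ 5.16804422e-04 -9.56850799e-01 -2.90579216e-01]
 [ 9.99999382e-01  7.80618666e-04 -7.91975060e-04]
 [ 9.84633529e-04 -2.90578627e-01  9.56850611e-01]]
```

Call:
drive_tool(increments=[[[8.5, -4.0, -3.0, -3.0, 0, 0, 0], [8.5, -4.3, -3.4, -2.5, 0, 0, 0], [8.5, -4.3, -3.4, -2.5, 0, 0, 0], [8.5, -4.3, -3.4, -2.5, 0, 0, 0], [8.5, -4.3, -3.4, -2.5, 0, 0, 0], [8.5, -4.3, -3.4, -2.5, 0, 0, 0], [8.5, -4.3, -3.4, -2.5, 0, 0, 0], [8.5, -4.3, -3.4, -2.5, 0, 0, 0]]])

```text
time: 1.1
ee_pos: [0.4357, 0.301, 0.4382]
orientation: [[-0.97, 0.241, -0.004], [0.241, 0.97, -0.008], [0.002, -0.008, -1.0]]
force: [1.2, 0.4, -0.0]
gripper_width: 0.085
```

Call:
drive_tool(increments=[[[8.5, -3.0, -3.5, 0, 0, 0, 10.5], [8.5, -3.6, -3, 0, 0, 0, 10.5], [8.5, -4.0, -2.5, 0, 0, 0, 10.5], [8.5, 0, 0, 0, 0, 0, 10.5], [8.5, 0, 0, 0, 0, 0, 10.5], [8.5, 0, 0, 0, 0, 0, 10.5], [8.5, 0, 0, 0, 0, 0, 10.5], [8.5, 0, 0, 0, 0, 0, 10.5]]])

```text
time: 2.1
ee_pos: [0.498, 0.1635, 0.4397]
orientation: [[0.174, 0.985, -0.003], [0.985, -0.174, -0.007], [-0.007, -0.002, -1.0]]
force: [0.1, -0.4, 0.5]
gripper_width: 0.0851
```

Call:
drive_tool(increments=[[[8.5, 0, 0, 0, 0, 0, 10.5], [8.5, 0, 0, 0, 0, 0, 10.5], [8.5, 0, 0, 0, 0, 0, 10.5], [8.5, 0, 0, 0, 0, 0, 10.5], [8.5, 0, 0, 0, 0, 0, 10.5], [8.5, 0, 0, 0, 0, 0, 10.5], [8.5, 0, 0, 0, 0, 0, 10.5], [8.5, 0, 0, 0, 0, 0, 7]]])

```text
time: 3.1
ee_pos: [0.4967, 0.1629, 0.4377]
orientation: [[0.999, -0.044, -0.007], [-0.044, -0.999, -0.009], [-0.007, 0.009, -1.0]]
force: [-0.5, 0.1, 0.0]
gripper_width: 0.0849
```

```bash
python3 to.py .5 .177 .44 0 1; python3 - <<'E'
from h import *
p,d,ci=grab('wrist');cv2.imwrite('pics/w1.png',p[:,:,::-1]);print(ci['eye'],d[207,276])
E
```

```text
pos [0.4967 0.1629 0.4377] shift cm [ 0.27 -1.42 -0.24] in target axes [ 0.33 -1.41 -0.23] turn [ 0.51  0.39 -2.5 ] F [-0.5  0.1  0. ] w 0.0849 t 3.1
[0.57210669 0.16118685 0.58044981] 0.4200322
```

View pics/w1.png

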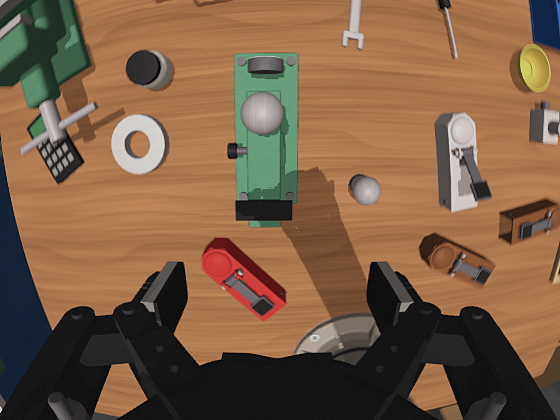

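The wrist view shows the ball at (263,114), the rest at (264,211) and the coupler at (463,160), with its lever up. I'll fit the ball and the rest.

```bash
cat > m2.py <<'E'
from h import *
from scipy.optimize import least_squares
c=load('wrist');d=c['d'];im=c['p'].astype(int);h,w=d.shape
u,v=np.meshgrid(np.arange(w),np.arange(h));r=rays(c,np.c_[u.ravel(),v.ravel()],True)
dz=r@c['attitude'][:,2];P=(c['eye']+r*(d.ravel()/dz)[:,None]).reshape(h,w,3)
def box(u0,v0,u1,v1): return P[v0:v1,u0:u1].reshape(-1,3),im[v0:v1,u0:u1].reshape(-1,3),r.reshape(h,w,3)[v0:v1,u0:u1].reshape(-1,3)
B,C,_=box(238,88,290,140);k=(np.ptp(C,axis=1)<25)&(B[:,2]>.12)
s=least_squares(lambda x:np.linalg.norm(B[k]-x[:3],axis=1)-.025,[.57,.177,.2],loss='soft_l1',f_scale=.001);print('sphere',s.x,np.median(abs(s.fun)),k.sum(),B[k][:,2].max())
# silhouette cone: mask rays all within asin(.025/D)
R=r.reshape(h,w,3);m=((im.max(2)-im.min(2)<25)&(im.max(2)>60)).astype(np.uint8);m[:85]=0;m[140:]=0;m[:,:236]=0;m[:,292:]=0
cs,_=cv2.findContours(m,cv2.RETR_EXTERNAL,cv2.CHAIN_APPROX_NONE);q=max(cs,key=cv2.contourArea);print('circ',cv2.minEnclosingCircle(q),cv2.contourArea(q))
E=rays(c,q[:,0],True);E/=np.linalg.norm(E,axis=1)[:,None]
f=lambda x:np.linalg.norm(np.cross(E,x-c['eye']),axis=1)-.0250
s=least_squares(f,[.57,.177,.2],loss='soft_l1',f_scale=.0005);print('cone',s.x,np.median(abs(s.fun)))
Q,C,_=box(232,196,296,222);k=(C.max(1)<70)&(Q[:,2]>.1);Q=Q[k];print('rest',np.median(Q,0),np.percentile(Q[:,2],[5,50,95]),cv2.minAreaRect((Q[:,:2]*1000).astype(np.float32)))
S,C,_=box(225,45,305,235);k=(C[:,1]>C[:,0]+20)&(C[:,1]>C[:,2]+10)&(S[:,2]<.03)&(S[:,2]>0);print('base',cv2.minAreaRect((S[k][:,:2]*1000).astype(np.float32)))
S,C,_=box(430,100,500,215);k=(S[:,2]>.045)&(S[:,2]<.062)
g=cv2.minAreaRect((S[k][:,:2]*1000).astype(np.float32));print('coup',g,cv2.boxPoints(g))
k=(S[:,2]>.1);print('pad',S[k].mean(0),S[k].max(0))
E
python3 m2.py
```

```text
sphere [0.56880244 0.1752121  0.20390998] 0.0003626945595752787 1461 0.5804498106658854
circ ((261.8809509277344, 112.73015594482422), 21.882715225219727) 1413.5
cone [0.56864985 0.17471934 0.19450488] 0.00022999041276735438
rest [0.44522869 0.17900759 0.18011618] [0.17813412 0.18011618 0.18142317] ((501.7726745605469, 174.88626098632812), (72.17413330078125, 142.4171905517578), 85.3821792602539)
base ((539.5643310546875, 175.80926513671875), (109.42855834960938, 267.1377258300781), 87.2974853515625)
coup ((482.0218505859375, -184.50927734375), (181.65658569335938, 64.48808288574219), 8.301580429077148) [[ 387.48975 -165.7172 ]
 [ 396.80078 -229.52957]
 [ 576.55396 -203.30136]
 [ 567.2429  -139.48898]]
pad [ 0.4553213  -0.15918389  0.15260676] [0.57210669 0.16118685 0.58044981]
```

Call:
drive_tool(increments=[[[8.5, 0.6, 4.6, 0, 0, 0, 0], [8.5, 0.6, 4.6, 0, 0, 0, 0], [8.5, 0.6, 4.3, 4, 0, 0, 0], [8.5, 0.6, 4.3, 4, 0, 0, 0], [8.5, 0.6, 4.3, 4, 0, 0, 0], [8.5, 0.6, 4.3, 4, 0, 0, 0], [8.5, 0.6, 4.3, 4, 0, 0, -5], [8.5, 0.5, 3.3, 3, 0.5, 0.4, -5.6]]])

```text
time: 4.15
ee_pos: [0.5329, -0.1863, 0.2047]
orientation: [[0.986, 0.166, 0.003], [0.166, -0.986, 0.003], [0.004, -0.002, -1.0]]
force: [1.6, 2.1, 0.4]
gripper_width: 0.085
```

```bash
python3 to.py .529 -.177 .012 8.1 1; python3 - <<'E'
from h import *
p,d,ci=grab('wrist');cv2.imwrite('pics/w2.png',p[:,:,::-1]);print(ci['eye'])
E
```

```text
pos [ 0.5329 -0.1863  0.2047] shift cm [-0.3  -0.95 19.27] in target axes [-0.25 -0.98 19.27] turn [-0.12 -0.22  1.46] F [1.6 2.1 0.4] w 0.085 t 4.15
[ 0.60583364 -0.17412084  0.34818882]
```

View pics/w2.png

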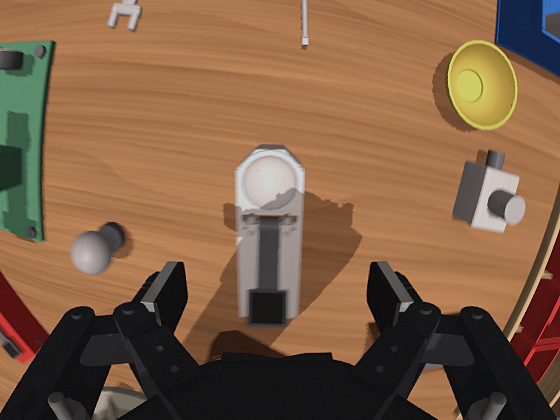

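```bash
python3 - <<'E'
from h import *
c=load('wrist');d=c['d'];h,w=d.shape
u,v=np.meshgrid(np.arange(w),np.arange(h));r=rays(c,np.c_[u.ravel(),v.ravel()],True)
P=(c['eye']+r*(d.ravel()/(r@c['attitude'][:,2]))[:,None]).reshape(h,w,3)
S=P[130:345,220:330].reshape(-1,3);k=(S[:,2]>.047)&(S[:,2]<.06)
g=cv2.minAreaRect((S[k][:,:2]*1000).astype(np.float32));print(g,S[k][:,:2].mean(0))
k=(S[:,2]>.11)&(S[:,2]<.14);print('pad',S[k].mean(0))
E
```

```text
((482.0579833984375, -184.80479431152344), (180.4490966796875, 62.60401153564453), 8.390504837036133) [ 0.49397543 -0.18410528]
pad [ 0.44314921 -0.1907013   0.11788477]
```

Call:
drive_tool(increments=[[[8.5, -0.3, -0.9, 1, -0.1, -0.2, 1.3], [8.5, 0, 0, 3, 0, 0, 0], [8.5, 0, 0, 4, 0, 0, 0], [8.5, 0, 0, 3, 0, 0, 0], [8.5, 0, 0, 1.5, 0, 0, 0], [8.5, 0, 0, 1.0, 0, 0, 0], [8.5, 0, 0, 0, 0, 0, 0], [8.5, 0, 0, 0, 0, 0, 0]]])

```text
time: 5.2
ee_pos: [0.5266, -0.1776, 0.0631]
orientation: [[0.988, 0.154, -0.002], [0.154, -0.988, 0.0], [-0.002, -0.0, -1.0]]
force: [-0.6, -0.2, 0.4]
gripper_width: 0.0847
```

```bash
python3 to.py .529 -.1777 .012 8.3 1
```

```text
pos [ 0.5266 -0.1776  0.0631] shift cm [0.24 0.04 5.11] in target axes [0.23 0.04 5.11] turn [-0.02  0.09  0.57] F [-0.6 -0.2  0.4] w 0.0847 t 5.2
```

Call:
drive_tool(increments=[[[8.5, 0.25, 0, 1.0, 0, 0, 0.5], [8.5, 0, 0, 1.0, 0, 0, 0], [8.5, 0, 0, 1.0, 0, 0, 0], [8.5, 0, 0, 0.7, 0, 0, 0], [8.5, 0, 0, 0.7, 0, 0, 0], [8.5, 0, 0, 0.6, 0, 0, 0], [8.5, 0, 0, 0.3, 0, 0, 0], [8.5, 0, 0, 0, 0, 0, 0]]])

```text
time: 6.2
ee_pos: [0.5298, -0.1775, 0.0071]
orientation: [[0.989, 0.145, -0.0], [0.145, -0.989, 0.0], [-0.0, -0.0, -1.0]]
force: [-0.6, 0.2, 0.2]
gripper_width: 0.0851
```

```bash
python3 to.py .529 -.1777 .012 8.3 1
```

```text
pos [ 0.5298 -0.1775  0.0071] shift cm [-0.08  0.01 -0.49] in target axes [-0.08  0.01 -0.49] turn [-0.    0.01  0.02] F [-0.6  0.2  0.2] w 0.0851 t 6.2
```

Call:
drive_tool(increments=[[[8.5, -0.1, 0, -0.4, 0, 0, 0], [5.5, 0, 0, 0, 0, 0, 0], [5.5, 0, 0, 0, 0, 0, 0], [5.5, 0, 0, 0, 0, 0, 0], [5.5, 0, 0, 0, 0, 0, 0], [5.5, 0, 0, 0, 0, 0, 0], [5.5, 0, 0, 0, 0, 0, 0], [5.5, 0, 0, 0, 0, 0, 0]]], newtons=70)

```text
time: 7.2
ee_pos: [0.529, -0.1776, 0.0122]
orientation: [[0.989, 0.145, 0.001], [0.145, -0.989, 0.0], [0.001, 0.0, -1.0]]
force: [0.3, -0.2, -0.2]
gripper_width: 0.0616
```

Call:
drive_tool(increments=[[[5.5, 0, 0, 0, 0, 0, 0], [5.5, 0, 0, -0.5, 0, 0, 0], [5.5, 0, 0, -1, 0, 0, 0], [5.5, 0, 0, -1.5, 0, 0, 0], [5.5, 0, 0, -2, 0, 0, 0], [5.5, 0, 0, -2, 0, 0, 0], [5.5, 0, 0, -1, 0, 0, 0], [5.5, 0, 0, 0, 0, 0, 0]]])

```text
time: 8.2
ee_pos: [0.5287, -0.1774, 0.0981]
orientation: [[0.99, 0.144, 0.001], [0.144, -0.99, 0.001], [0.001, -0.0, -1.0]]
force: [-0.4, 1.0, -6.1]
gripper_width: 0.0615
```

```bash
python3 to.py .4 0 .4 0 1;python3 - <<'E'
from h import *
p,d,ci=grab('side');cv2.imwrite('pics/s2.png',cv2.resize(p[180:340,180:360,::-1],None,fx=4,fy=3.6))
print(robot.observe()['ft_torque'])
E
```

```text
pos [ 0.5287 -0.1774  0.0981] shift cm [-10.13 -19.43 -30.2 ] in target axes [-12.87 -17.74 -30.19] turn [-0.03 -0.08  8.3 ] F [-0.4  1.  -6.1] w 0.0615 t 8.2
[ 0.06806416 -0.10414097  0.00299065]
```

View pics/s2.png

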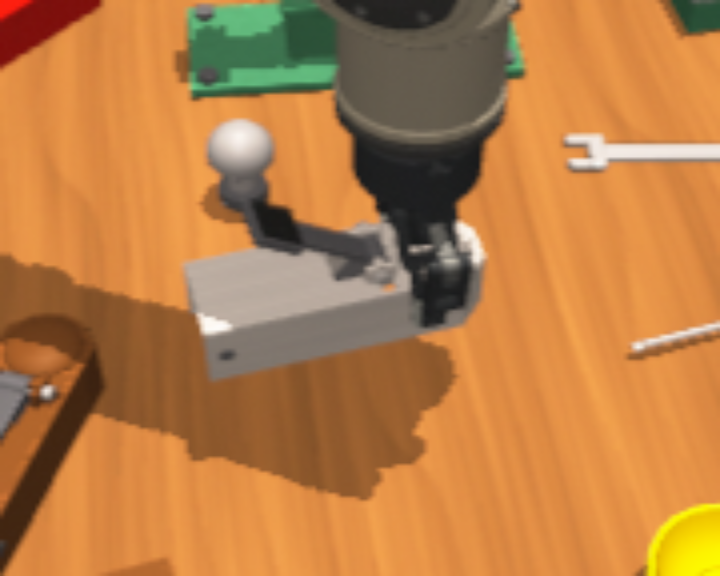

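The head is held level, with its tail at (240,330) in the crop and the lever up. Next I carry it high over the stand.

Call:
drive_tool(increments=[[[5.5, 0, 0, -2, 0, 0, 0], [5.5, 0, 0, -5, 0, 0, 0], [5.5, 0.2, -1, -5.5, 0, 0, 0], [5.5, 0.5, -2, -5, 0, 0, 0], [5.5, 1.0, -4, -3, 0, 0, 0], [5.5, 1.1, -5.0, 0, 0, 0, 0], [5.5, 1.1, -5.0, 0, 0, 0, 0], [5.5, 1.1, -5, 0, 0, 0, 0]]])

```text
time: 9.25
ee_pos: [0.5453, 0.0463, 0.3142]
orientation: [[0.991, 0.13, -0.001], [0.13, -0.991, -0.0], [-0.001, -0.0, -1.0]]
force: [0.1, -0.4, -5.3]
gripper_width: 0.0613
```

Call:
drive_tool(increments=[[[5.5, 1.1, -5, 0, 0, 0, 0], [5.5, 0.8, -4, 0, 0, 0, 0], [5.5, 0.4, -2, 0, 0, 0, 0], [5.5, 0, 0, 0, 0, 0, 3], [5.5, 0, 0, 0, 0, 0, 4], [5.5, 0, 0, 0, 0, 0, 3.5], [5.5, 0, 0, 0, 0, 0, 0], [5.5, 0, 0, 0, 0, 0, 0]]])

```text
time: 10.25
ee_pos: [0.5523, 0.1615, 0.3177]
orientation: [[0.998, -0.057, -0.002], [-0.057, -0.998, -0.004], [-0.001, 0.004, -1.0]]
force: [0.3, -0.6, -6.2]
gripper_width: 0.0615
```

```bash
python3 to.py .5567 .1763 .255 -2.2 1
```

```text
pos [0.5523 0.1615 0.3177] shift cm [ 0.37 -1.53  6.27] in target axes [ 0.39 -1.5   6.27] turn [ 0.22  0.08 -1.07] F [ 0.3 -0.6 -6.2] w 0.0615 t 10.25
```

Call:
drive_tool(increments=[[[5.5, 0.2, -0.8, 1, 0.2, 0, -1], [5.5, 0.2, -0.7, 1.5, 0, 0, 0], [5.5, 0, 0, 1.5, 0, 0, 0], [5.5, 0, 0, 1, 0, 0, 0], [5.5, 0, 0, 0.5, 0, 0, 0], [5.5, 0, 0, 0, 0, 0, 0], [5.5, 0, 0, 0, 0, 0, 0], [5.5, 0, 0, 0, 0, 0, 0]]])

```text
time: 11.25
ee_pos: [0.557, 0.1767, 0.2583]
orientation: [[0.999, -0.037, -0.002], [-0.037, -0.999, -0.001], [-0.002, 0.001, -1.0]]
force: [0.7, -0.8, -6.0]
gripper_width: 0.0612
```

```bash
python3 to.py .5567 .1763 .255 -2.2 1;python3 - <<'E'
from h import *
p,d,ci=grab('side');q,_,_=grab('wrist')
a=cv2.resize(p[60:220,200:340,::-1],(490,560));b=q[:,140:400,::-1]
b=cv2.resize(b,(300,484));o=np.zeros((560,790,3),np.uint8);o[:,:490]=a;o[:484,490:]=b;cv2.imwrite('pics/h3.png',o)
E
```

```text
pos [0.557  0.1767 0.2583] shift cm [-0.03  0.04  0.33] in target axes [-0.03  0.04  0.33] turn [0.05 0.13 0.07] F [ 0.7 -0.8 -6. ] w 0.0612 t 11.25
```

View pics/h3.png

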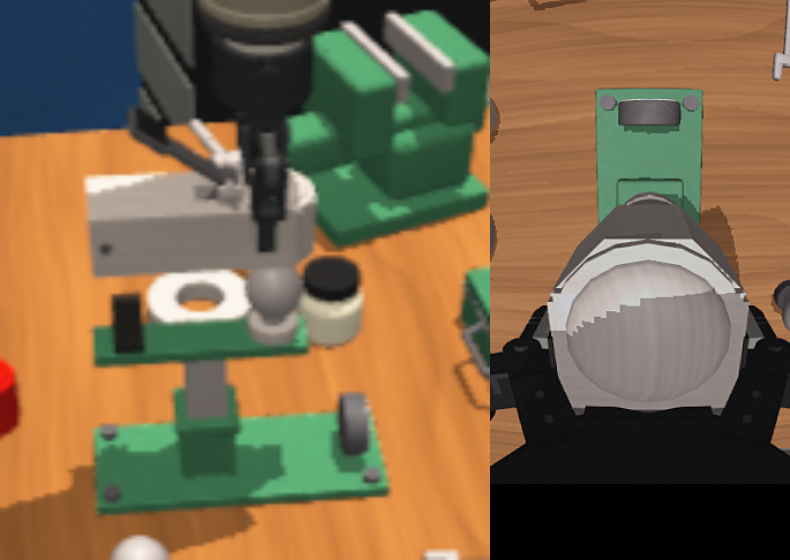

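```bash
python3 - <<'E'
from h import *
from scipy.optimize import least_squares
c=load('wrist');d=c['d'];h,w=d.shape;im=c['p'].astype(int)
o=robot.observe();R=np.array(o['orientation']);p=np.array(o['ee_pos'])
u,v=np.meshgrid(np.arange(w),np.arange(h));r=rays(c,np.c_[u.ravel(),v.ravel()],True)
P=c['eye']+r*(d.ravel()/(r@c['attitude'][:,2]))[:,None]
T=((P-p)@R).reshape(h,w,3)  # tool frame
S=T[150:370,170:400].reshape(-1,3);C=im[150:370,170:400].reshape(-1,3)
k=(np.ptp(C,axis=1)<30)&(C.max(1)>80)&(S[:,2]<-.02)&(S[:,2]>-.08)
# roof z = .0122-.054=-.042
k2=k&(abs(S[:,2]+.042)<.004)
print('roof y extent by x:')
for x in(.015,.02,.025,.03):
    q=S[k2&(abs(S[:,0]-x)<.002)][:,1];print(x,q.min(),q.max(),len(q)) if len(q) else 0
q=S[k2];print('nose x max',q[:,0].max(),'z med',np.median(q[:,2]))
# base green
B=P.reshape(h,w,3);g=(im[...,1]>im[...,0]+20)&(im[...,1]>im[...,2]+10)&(B[...,2]<.03)&(B[...,2]>0)
g[:, :200]=0;g[:,380:]=0
for x in(.61,.63,.65):
    q=B[g&(abs(B[...,0]-x)<.003)][:,1];print('base',x,q.min(),q.max(),(q.min()+q.max())/2) if len(q) else 0
# top: base centerline same way
c=load('top');P=cloud(c,c['d']);im=c['p'].astype(int);g=(im[...,1]>im[...,0]+20)&(im[...,1]>im[...,2]+10)&(P[...,2]<.03)&(P[...,2]>0);g[:,:200]=0;g[:,250:]=0;g[:165]=0;g[255:]=0
for x in(.43,.45,.61,.63,.65):
    q=P[g&(abs(P[...,0]-x)<.003)][:,1];print('top base',x,q.min(),q.max(),(q.min()+q.max())/2) if len(q) else 0
E
```

```text
roof y extent by x:
0.015 -0.031152570035826367 0.031129366519463127 327
0.02 -0.03132176180760771 0.030948701867416495 468
0.025 -0.03102229975179939 0.03095065866638962 603
0.03 -0.027545452904406898 0.027035523117573106 715
nose x max 0.043308987758187235 z med -0.04256157247833997
base 0.61 0.11894313000095735 0.22806368389708837 0.17350340694902286
base 0.63 0.1185385138660645 0.22715177014875737 0.17284514200741094
base 0.65 0.11800866009625574 0.22595609185364385 0.1719823759749498
top base 0.43 0.12932129748863724 0.23265256228795583 0.18098692988829654
top base 0.45 0.12899869794632543 0.1600261421440142 0.14451242004516981
top base 0.61 0.12114452022009023 0.2260702678420291 0.17360739403105968
top base 0.63 0.1213294260793367 0.22626758815530587 0.17379850711732128
top base 0.65 0.12075952334185341 0.22683010039842375 0.17379481187013857
```

Call:
drive_tool(increments=[[[5.5, -0.05, 0.1, 0.6, 0, 0.1, 0.1], [5.5, 0, 0, 0.8, 0, 0, 0], [5.5, 0, 0, 0.8, 0, 0, 0], [5.5, 0, 0, 0.7, 0, 0, 0], [5.5, 0, 0, 0.6, 0, 0, 0], [5.5, 0, 0, 0.3, 0, 0, 0], [5.5, 0, 0, 0, 0, 0, 0], [5.5, 0, 0, 0, 0, 0, 0]]])

```text
time: 12.35
ee_pos: [0.5563, 0.1756, 0.2173]
orientation: [[0.999, -0.039, -0.001], [-0.039, -0.999, -0.001], [-0.001, 0.001, -1.0]]
force: [0.0, -0.1, -5.5]
gripper_width: 0.0613
```

```bash
python3 to.py .5566 .1757 .192 -2.3 1
```

```text
pos [0.5563 0.1756 0.2173] shift cm [ 0.03 -0.01  2.53] in target axes [ 0.03 -0.01  2.53] turn [0.07 0.03 0.07] F [ 0.  -0.1 -5.5] w 0.0613 t 12.35
```

Call:
drive_tool(increments=[[[5.5, 0.03, 0, 0.12, 0, 0, 0], [5.5, 0, 0, 0.12, 0, 0, 0], [5.5, 0, 0, 0.12, 0, 0, 0], [5.5, 0, 0, 0.12, 0, 0, 0], [5.5, 0, 0, 0.12, 0, 0, 0], [5.5, 0, 0, 0.12, 0, 0, 0], [5.5, 0, 0, 0.12, 0, 0, 0], [5.5, 0, 0, 0.12, 0, 0, 0]]])

```text
time: 13.35
ee_pos: [0.5569, 0.1758, 0.2076]
orientation: [[0.999, -0.039, 0.0], [-0.039, -0.999, -0.001], [0.0, 0.001, -1.0]]
force: [0.3, 0.5, -6.1]
gripper_width: 0.0609
```

Call:
drive_tool(increments=[[[5.5, 0, 0, 0.1, 0, 0, 0], [5.5, 0, 0, 0.1, 0, 0, 0], [5.5, 0, 0, 0.1, 0, 0, 0], [5.5, 0, 0, 0.1, 0, 0, 0], [5.5, 0, 0, 0.1, 0, 0, 0], [5.5, 0, 0, 0.1, 0, 0, 0], [5.5, 0, 0, 0.1, 0, 0, 0], [5.5, 0, 0, 0.1, 0, 0, 0]]])

```text
time: 14.35
ee_pos: [0.5579, 0.176, 0.2022]
orientation: [[0.999, -0.039, 0.002], [-0.039, -0.999, 0.002], [0.002, -0.002, -1.0]]
force: [-2.7, -2.1, 5.0]
gripper_width: 0.0613
```

Call:
drive_tool(increments=[[[5.5, -0.05, 0.02, 0.13, 0, 0, 0], [5.5, -0.05, 0.02, 0.13, 0, 0, 0], [5.5, 0, 0, 0.13, 0, 0, 0], [5.5, 0, 0, 0.13, 0, 0, 0], [5.5, 0, 0, 0.13, 0, 0, 0], [5.5, 0, 0, 0.13, 0, 0, 0], [5.5, 0, 0, 0.13, 0, 0, 0], [5.5, 0, 0, 0.13, 0, 0, 0]]])

```text
time: 15.35
ee_pos: [0.559, 0.1758, 0.1935]
orientation: [[0.999, -0.04, 0.007], [-0.04, -0.999, 0.004], [0.007, -0.005, -1.0]]
force: [-0.5, -0.9, 0.6]
gripper_width: 0.0611
```

Call:
drive_tool(increments=[[[5.5, 0, 0, 0.08, 0, 0, 0], [5.5, 0, 0, 0.08, 0, 0, 0], [5.5, 0, 0, 0.08, 0, 0, 0], [5.5, 0, 0, 0.08, 0, 0, 0], [5.5, 0, 0, 0.08, 0, 0, 0], [5.5, 0, 0, 0, 0, 0, 0], [5.5, 0, 0, 0, 0, 0, 0], [5.5, 0, 0, 0, 0, 0, 0]]])

```text
time: 16.35
ee_pos: [0.5591, 0.1759, 0.1923]
orientation: [[0.999, -0.039, 0.006], [-0.039, -0.999, 0.006], [0.006, -0.007, -1.0]]
force: [-0.4, -1.5, 3.2]
gripper_width: 0.0612
```

```bash
python3 to.py .5566 .1757 .192 -2.3 1; python3 -c "
from h import *;print(robot.observe()['ft_torque'])"
```

```text
pos [0.5591 0.1759 0.1923] shift cm [-0.25  0.03  0.03] in target axes [-0.25  0.03  0.03] turn [-0.38 -0.34  0.05] F [-0.4 -1.5  3.2] w 0.0612 t 16.35
[-0.28753569  0.2752971  -0.00565199]
```

Call:
drive_tool(increments=[[[5.5, 0, 0, 0.1, 0.1, 0, 0], [5.5, 0, 0, 0.13, 0, 0, 0], [5.5, 0, 0, 0.13, 0, 0, 0], [5.5, 0, 0, 0.15, 0, 0, 0], [5.5, 0, 0, 0.15, 0, 0, 0], [5.5, 0, 0, 0.15, 0, 0, 0], [5.5, 0, 0, 0.15, 0, 0, 0], [5.5, 0, 0, 0.15, 0, 0, 0]]])

```text
time: 17.35
ee_pos: [0.5592, 0.1762, 0.192]
orientation: [[0.999, -0.037, 0.005], [-0.038, -0.999, 0.016], [0.004, -0.016, -1.0]]
force: [-13.1, -3.6, 31.2]
gripper_width: 0.0613
```

Call:
drive_tool(increments=[[[5.5, 0, 0, -0.03, 0, 0, 0], [5.5, 0, 0, 0, -0.4, 0, 0], [5.5, 0, 0, 0, -0.3, -0.2, 0], [5.5, 0, 0, 0, 0, 0, 0], [5.5, 0, 0, 0, 0, 0, 0], [5.5, 0, 0, 0, 0, 0, 0], [5.5, 0, 0, 0, 0, 0, 0], [5.5, 0, 0, 0, 0, 0, 0]]])

```text
time: 18.35
ee_pos: [0.5589, 0.1757, 0.1922]
orientation: [[0.999, -0.038, -0.0], [-0.038, -0.999, 0.003], [-0.0, -0.003, -1.0]]
force: [-1.8, -2.1, 2.6]
gripper_width: 0.0612
```

```bash
python3 to.py .5566 .1757 .192 -2.3 1; python3 - <<'E'
from h import *
print(robot.observe()['ft_torque'])
p,d,ci=grab('side')
cv2.imwrite('pics/s4.png',cv2.resize(p[80:220,205:325,::-1],(600,600*140//120*6//7)))
E
```

```text
pos [0.5589 0.1757 0.1922] shift cm [-0.23  0.01  0.02] in target axes [-0.23  0.01  0.02] turn [-0.17  0.02  0.12] F [-1.8 -2.1  2.6] w 0.0612 t 18.35
[-0.4654263   0.305434    0.04857524]
```

View pics/s4.png

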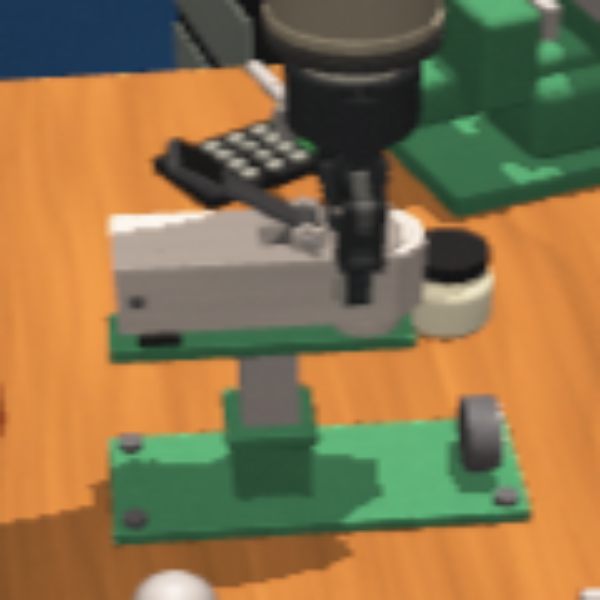

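The head is down: the underside sits at carriage level, the tail lies on the rest, and z matches the predicted 0.192. I'll release it and lift clear.

Call:
drive_tool(increments=[[[6.6, 0, 0, 0, 0, 0, 0], [7.5, 0, 0, 0, 0, 0, 0], [8.5, 0, 0, 0, 0, 0, 0], [8.5, 0, 0, 0, 0, 0, 0], [8.5, 0, 0, 0, 0, 0, 0], [8.5, 0, 0, -0.5, 0, 0, 0], [8.5, 0, 0, -2, 0, 0, 0], [8.5, 0, 0, -3, 0, 0, 0]]])

```text
time: 19.4
ee_pos: [0.558, 0.176, 0.247]
orientation: [[0.999, -0.037, -0.003], [-0.037, -0.999, 0.001], [-0.003, -0.001, -1.0]]
force: [0.2, 0.5, 0.5]
gripper_width: 0.0848
```

Call:
drive_tool(increments=[[[8.5, 0, 0, -3.5, 0, 0, 0], [8.5, 0, 0, -4, 0, 0, 0], [8.5, 0, 0, -2, 0, 0, 0], [0, 0, 0, 0, 0, 0, 0], [0, -2.0, 0, 0, 0, 0, 0], [0, -2, 0, 0, 0, 0, 0], [0, 0, 0, 0, 0, 0, 0], [0, 0, 0, 0, 0, 0, 0]]])

```text
time: 20.4
ee_pos: [0.5176, 0.1766, 0.3465]
orientation: [[0.999, -0.038, -0.001], [-0.038, -0.999, 0.002], [-0.001, -0.002, -1.0]]
force: [0.1, -0.3, -0.1]
gripper_width: 0.0
```

```bash
python3 to.py .473 .179 .31 -2.2 1; python3 - <<'E'
from h import *
c=grab('wrist')[2];c=load('wrist');d=c['d'];h,w=d.shape;im=c['p']
o=robot.observe()
u,v=np.meshgrid(np.arange(w),np.arange(h));r=rays(c,np.c_[u.ravel(),v.ravel()],True)
P=(c['eye']+r*(d.ravel()/(r@c['attitude'][:,2]))[:,None]).reshape(h,w,3)
g=np.ptp(im.astype(int),axis=2)<35
S=P[g&(abs(P[...,2]-.234)<.004)&(P[...,0]>.38)&(P[...,0]<.65)&(abs(P[...,1]-.177)<.06)]
rc=cv2.minAreaRect((S[:,:2]*1000).astype(np.float32));print(rc,np.median(S[:,2]),len(S))
f=S[S[:,0]>.56];b=S[S[:,0]<.52];print('z front/back',np.median(f[:,2]),np.median(b[:,2]),len(f),len(b)) if len(b) else 0
A=np.c_[S[:,:2],np.ones(len(S))];print('plane',np.linalg.lstsq(A,S[:,2],rcond=None)[0])
k=(P[...,2]>.262)&(P[...,2]<.31)&(P[...,0]<.53)&(P[...,0]>.38)&(abs(P[...,1]-.18)<.04);print('pad',P[k].min(0),P[k].max(0),k.sum())
cv2.imwrite('pics/w5.png',im[:,:,::-1])
E
```

```text
pos [0.5176 0.1766 0.3465] shift cm [-4.46 -0.06  3.65] in target axes [-4.46 -0.07  3.65] turn [-0.13  0.05  0.  ] F [ 0.1 -0.3 -0.1] w 0.0 t 20.4
((521.3280029296875, 177.00851440429688), (62.481082916259766, 159.75439453125), 87.71768951416016) 0.23506322993014742 5670
z front/back 0.23562934609531427 0.2348008976213259 1189 2892
plane [ 0.00734717 -0.00308228  0.23176845]
pad [0.49330079 0.16792501 0.26200374] [0.51465458 0.1883597  0.27689011] 839
```

View pics/w5.png

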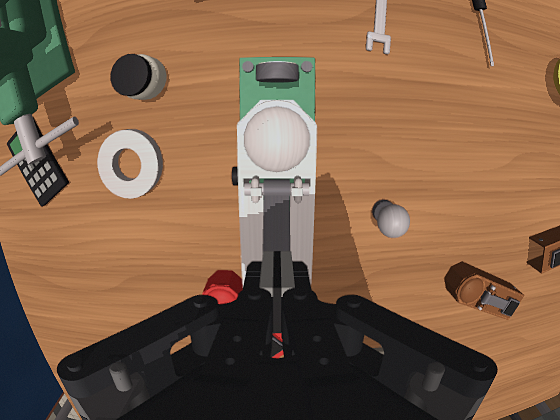

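Call:
drive_tool(increments=[[[0, -2.2, 0, 0, 0, 0, 0], [0, -2.2, -0.1, 0, 0, 0, 0], [0, 0, 0, 0.8, 0, 0, 0], [0, 0, 0, 0.8, 0, 0, 0], [0, 0, 0, 0.6, 0, 0, 0], [0, 0, 0, 0.3, 0, 0, 0], [0, 0, 0, 0.15, 0, 0, 0], [0, 0, 0, 0.15, 0, 0, 0]]])

```text
time: 21.45
ee_pos: [0.4759, 0.1782, 0.3152]
orientation: [[0.999, -0.042, -0.001], [-0.042, -0.999, -0.002], [-0.001, 0.002, -1.0]]
force: [0.1, -0.3, -0.6]
gripper_width: 0.0002
```

```bash
python3 to.py .462 .1795 .25 -2.2 1
```

```text
pos [0.4759 0.1782 0.3152] shift cm [-1.39 -0.08  6.52] in target axes [-1.4  -0.07  6.52] turn [ 0.13  0.07 -0.22] F [ 0.1 -0.3 -0.6] w 0.0002 t 21.45
```

Call:
drive_tool(increments=[[[0, -0.1, 0, 0.15, 0, 0, 0], [0, -0.1, 0, 0.15, 0, 0, 0], [0, -0.05, 0, 0.15, 0, 0, 0], [0, -0.05, 0, 0.15, 0, 0, 0], [0, -0.05, 0, 0.15, 0, 0, 0], [0, -0.05, 0, 0.15, 0, 0, 0], [0, -0.05, 0, 0.15, 0, 0, 0], [0, -0.05, 0, 0.15, 0, 0, 0]]])

```text
time: 22.45
ee_pos: [0.4707, 0.1786, 0.3028]
orientation: [[0.999, -0.042, -0.001], [-0.042, -0.999, -0.002], [-0.0, 0.002, -1.0]]
force: [-0.7, 0.1, 2.2]
gripper_width: -0.0001
```

Call:
drive_tool(increments=[[[0, -0.04, 0, 0.17, 0, 0, 0], [0, -0.04, 0, 0.17, 0, 0, 0], [0, -0.04, 0, 0.17, 0, 0, 0], [0, -0.04, 0, 0.17, 0, 0, 0], [0, -0.04, 0, 0.17, 0, 0, 0], [0, -0.04, 0, 0.17, 0, 0, 0], [0, -0.04, 0, 0.17, 0, 0, 0], [0, -0.04, 0, 0.17, 0, 0, 0]]])

```text
time: 23.45
ee_pos: [0.4676, 0.1789, 0.2887]
orientation: [[0.999, -0.042, 0.0], [-0.042, -0.999, -0.001], [0.0, 0.001, -1.0]]
force: [-0.1, 0.8, 2.0]
gripper_width: 0.0
```

Call:
drive_tool(increments=[[[0, -0.04, 0, 0.17, 0, 0, 0], [0, -0.04, 0, 0.17, 0, 0, 0], [0, -0.04, 0, 0.17, 0, 0, 0], [0, -0.04, 0, 0.17, 0, 0, 0], [0, -0.04, 0, 0.17, 0, 0, 0], [0, -0.04, 0, 0.17, 0, 0, 0], [0, -0.04, 0, 0.17, 0, 0, 0], [0, -0.04, 0, 0.17, 0, 0, 0]]])

```text
time: 24.45
ee_pos: [0.4639, 0.179, 0.274]
orientation: [[0.999, -0.042, -0.0], [-0.042, -0.999, -0.001], [-0.0, 0.001, -1.0]]
force: [-1.9, -0.9, 3.9]
gripper_width: 0.0
```

Call:
drive_tool(increments=[[[0, -0.04, 0, 0.17, 0, 0, 0], [0, -0.04, 0, 0.17, 0, 0, 0], [0, -0.04, 0, 0.17, 0, 0, 0], [0, -0.04, 0, 0.15, 0, 0, 0], [0, -0.04, 0, 0.15, 0, 0, 0], [0, -0.04, 0, 0.13, 0, 0, 0], [0, -0.04, 0, 0.13, 0, 0, 0], [0, -0.04, 0, 0.1, 0, 0, 0]]])

```text
time: 25.45
ee_pos: [0.4605, 0.1791, 0.2614]
orientation: [[0.999, -0.042, -0.0], [-0.042, -0.999, -0.001], [-0.0, 0.001, -1.0]]
force: [0.1, -0.6, 2.4]
gripper_width: 0.0002
```

Call:
drive_tool(increments=[[[0, 0, 0, 0.1, 0, 0, 0], [0, 0, 0, 0.1, 0, 0, 0], [0, 0, 0, 0.1, 0, 0, 0], [0, 0, 0, 0.1, 0, 0, 0], [0, 0, 0, 0.1, 0, 0, 0], [0, 0, 0, 0.1, 0, 0, 0], [0, 0, 0, 0.1, 0, 0, 0], [0, 0, 0, 0.1, 0, 0, 0]]])

```text
time: 26.45
ee_pos: [0.4602, 0.1791, 0.2528]
orientation: [[0.999, -0.042, -0.001], [-0.042, -0.999, -0.001], [-0.001, 0.001, -1.0]]
force: [-2.2, 1.1, 1.8]
gripper_width: -0.0001
```

Call:
drive_tool(increments=[[[0, 0, 0, 0.07, 0, 0, 0], [0, 0, 0, 0.07, 0, 0, 0], [0, 0, 0, 0.07, 0, 0, 0], [0, 0, 0, 0.07, 0, 0, 0], [0, 0, 0, 0.07, 0, 0, 0], [0, 0, 0, 0.07, 0, 0, 0], [0, 0, 0, 0.07, 0, 0, 0], [0, 0, 0, 0.07, 0, 0, 0]]])

```text
time: 27.45
ee_pos: [0.4601, 0.1793, 0.2498]
orientation: [[0.999, -0.042, -0.002], [-0.042, -0.999, 0.001], [-0.002, -0.001, -1.0]]
force: [-8.8, -2.6, 18.6]
gripper_width: -0.0001
```

The lever is at its hard stop, at z = 0.2498 m against a predicted 0.250 m with 18.6 N of push. I'll lift off and check.

Call:
drive_tool(increments=[[[0, 0, 0, 0, 0, 0, 0], [0, 0, 0, -0.3, 0, 0, 0], [0, 0, 0, -1, 0, 0, 0], [0, 0, 0, -3, 0, 0, 0], [0, 0, 0, -4, 0, 0, 0], [0, -2, 0, -4, 0, 0, 0], [0, -1, 0, -2, 0, 0, 0], [0, 0, 0, 0, 0, 0, 0]]])

```text
time: 28.45
ee_pos: [0.4304, 0.1795, 0.4005]
orientation: [[0.999, -0.044, 0.0], [-0.044, -0.999, 0.001], [0.0, -0.001, -1.0]]
force: [0.6, 0.0, -0.9]
gripper_width: -0.0003
```

```bash
python3 - <<'E'
from h import *
grab('wrist');c=load('wrist');d=c['d'];h,w=d.shape;im=c['p']
u,v=np.meshgrid(np.arange(w),np.arange(h));r=rays(c,np.c_[u.ravel(),v.ravel()],True)
P=(c['eye']+r*(d.ravel()/(r@c['attitude'][:,2]))[:,None]).reshape(h,w,3)
g=np.ptp(im.astype(int),axis=2)<35
S=P[g&(abs(P[...,2]-.234)<.004)&(P[...,0]>.38)&(P[...,0]<.65)&(abs(P[...,1]-.177)<.06)]
rc=cv2.minAreaRect((S[:,:2]*1000).astype(np.float32));print(rc)
A=np.c_[S[:,:2],np.ones(len(S))];print('plane',np.linalg.lstsq(A,S[:,2],rcond=None)[0],np.median(S[:,2]))
for x in(.44,.455,.47,.49,.51):
    q=P[(abs(P[...,0]-x)<.003)&(abs(P[...,1]-.178)<.008)&(P[...,2]<.32)];print('lever',x,np.median(q[:,2]).round(4) if len(q) else 0,len(q))
p,_,_=grab('side');a=cv2.resize(p[80:220,205:325,::-1],(480,560));b=cv2.resize(im[20:400,130:410,::-1],(310,420))
o=np.zeros((560,790,3),np.uint8);o[:,:480]=a;o[:420,480:]=b;cv2.imwrite('pics/f.png',o);print(robot.observe()['force'])
E
```

```text
((510.5755920410156, 177.60894775390625), (62.519386291503906, 180.81048583984375), 87.84321594238281)
plane [ 0.00576415 -0.00152632  0.23187777] 0.2344218906951011
lever 0.44 0.2494 89
lever 0.455 0.251 113
lever 0.47 0.2487 128
lever 0.49 0.2469 118
lever 0.51 0.2468 121
[-0.85732946  0.81068437 -0.44892934]
```

View pics/f.png

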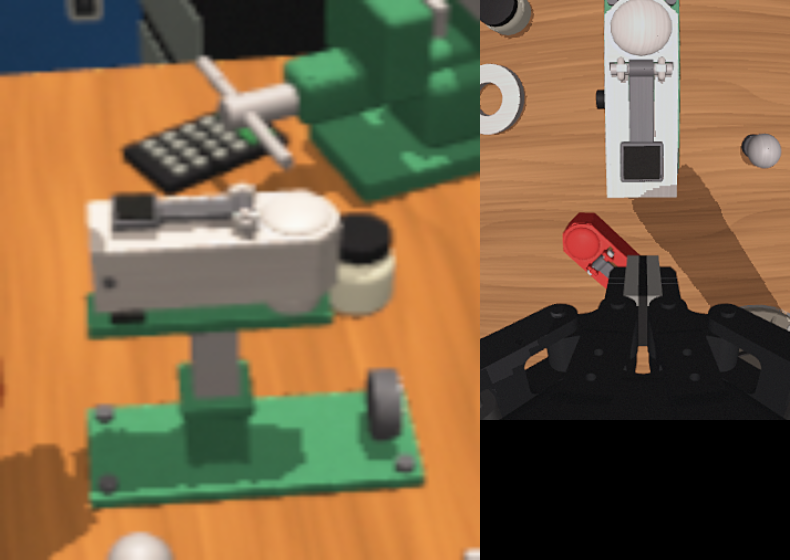

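The final picture shows the head level on ball and rest, the lever flat along the roof with its pad at (135,207), and the gripper clear.

```bash
python3 -c "
from plant import robot;print(robot.close_job())"
```

```text
the job is handed in; nothing more can be done
None
```

The coupling head is seated on the stand's ball with its tail on the rubber rest, and its latch lever is closed. I handed the job in about 28.5 s into the 70 s limit, with the gripper clear of everything.

- **Seating:** I lowered the head slowly past the linings until the push turned hard. The tool was then at z = 0.192 m, the height I had predicted. The highest push I read was about 37 N (31 N measured plus the head's weight). That is close to the 40 N limit, and a short peak between readings could have gone unseen.
- **Position:** The head sat about 2 mm further forward along x than my camera estimate of the ball, which I put down to calibration and flex in the arm and gripper. After release its roof was level to about 0.3° at z = 0.2344 m, against 0.234 m expected.
- **Lever:** It moved at 2 to 4 N and met its hard stop with 18.6 N on the tool. The pad then measured about 0.251 m high, against about 0.250 m for closed, and the lever lay flat along the roof.
- **Other items on the bench:** I touched nothing else. The last pictures showed nothing moved, but I did not measure the other items again.

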